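Lock down the corner cutter's plunger

ROBOT

A 6-joint arm with a two-finger parallel gripper is mounted at the origin on the work surface. World frame = base frame: x ahead of the robot, y to its left, z up, the work surface at z = 0. Lengths are in m, angles in degrees, forces in N, time in s.
With the tool pointing down it reaches from about 0.35 to 0.925 m from the base axis. Payload 6.4 kg.
Tool frame: the origin (TCP) lies on the front face of the gripper's body, between the roots of the fingers; the fingertips stand 73 mm ahead of it and the grasp point (between the pads) lies 54 mm ahead of it; y points along the fingers, x is the direction in which the jaws open and shut, and the axes are right-handed (so a half turn about y gives the same grasp; the last joint's range is limited). The gripper opens to 85 mm and grips with 20 to 120 N. Pads are 22 mm wide; open, the fingers measure 114 mm over their backs; the gripper's body (76 mm by 85 mm) begins 54 mm behind the grasp point. The pads swing forward as they close: fully open they stand 13 mm farther back than shut.
Start: joints at [65.025, 14.043, 89.255, -0, 76.702, -9.975], TCP at [0.168, 0.628, 0.304] pointing down, gripper open.
Joint ranges: [-179.41, 179.41], [-58.25, 129.5], [7.25, 145.43], [-54.29, 234.29], [11.92, 165.04], [-157.13, 157.13]. Speed limits (degrees/s): [147.25, 147.25, 180, 180, 180, 180].

INTERFACE

Orientations are given as a 3x3 rotation matrix whose columns are the frame's x, y, z axes.
In Python, from workcell import manip gives the robot as it stands.
- The arm moves only by the shell command python3 -m inch 'ROWS' [FORCE]. ROWS is a JSON object of lists of equal length, an entry for each row: "claw": the opening, from 0 (shut) to 1 (fully open); "dp": the shift along the tool's x, y, z in m, a list of three; "delta_rot": the turn, a rotation vector about the tool's x, y, z in degrees, a list of three. A call has 1 to 10 rows; each row shifts and turns the pose as measured when the row begins, along the tool's axes as they then stand; what a row does not reach is not made up. A row lasts 1/8 s, in which the tool goes at most 62.5 mm and 10.7 degrees, less where a joint would pass 70% of its speed; a pose out of reach is approached as far as the arm can. A call with a gripper value outside its range is refused whole. The fingers move at their own pace and stop on an object; FORCE is the grip in N (left out, the last holds). Time passes only in rows, so rows that do not move let the fingers close. It gives the time, the measured TCP pose, the force and the opening at its end, in the units of the state.
- manip.get_obs(): the state, without advancing time (a new reading comes with each control period).
- manip.get_image(name): name is "side" or "top"; returns the picture (480x640x3 uint8, blue, green, red); there is no depth.
- manip.camera_model(name): a dict with "fov_y" (degrees; the focal length in pixels is half the picture's height over the tangent of half this angle, whatever the lens; pixels are square), "cx", "cy" (the principal point, pixels), "distortion" ([k1, k2, p1, p2, k3] as OpenCV has them; the pictures are not rectified), "R" (3x3) and "t" (3): a world point X has camera coordinates R X + t. Camera axes: x right, y down, z forward; pixel columns grow to the right and rows downward; lengths in m; the calibration is good to about 2 mm. A picture is of the moment at which its call begins. camera_model takes no time and is no camera call.
- manip.finish_job(): hands the job in, once; it reports no verdict.
Trained networks look in the newest picture that a camera, given by its name, has taken for a name from the list of things; names that differ only in an ending like _2 or _b are one class to them, and where a whole thing is asked for, a point or a joint stands for the part that bears it (a point fixed in the world has none). Each returns a list of dicts, best first, with "confidence" (0 to 1); they miss things now and then, are a little off and sometimes report something else, mostly with a low value. They report only what shows in the picture. A call takes as long as a camera call.
- manip.recognise(thing, camera): "bbox" ([left, top, right, bottom] as shares, 0 to 1, of the picture: columns of its width, rows of its height, round what is visible of it).
- manip.outline_of(thing, camera): "region" (480x640 bool, what is visible of it) and "bbox" ([left, top, right, bottom] as shares, 0 to 1, of the picture: columns of its width, rows of its height, round what is visible of it).
The state is a dict: "time_s": time; "joint_positions": joint angles; "dq": joint speeds; "effort": joint torques, N m; "eef_pos": TCP position; "ee_rot": TCP orientation; "wrist_force": force on the tool from outside, world axes, zero at the start; "wrist_torque": the same for the moment, N m; "width": finger opening in m.
Only numpy, scipy, OpenCV 4.12 (cv2) and the standard library are available. Lean on these libraries where they do the work, as an engineer would, in place of code of your own. Each camera call takes 0.05 s, during which the arm holds its last target. There are 200 camera calls.

TASK

Lock the bench corner cutter for storage: press its spring-loaded plunger down until you feel it settle on the rubber pad, then, still holding it down, slide the red keeper all the way across under the yellow strike and let go, so that the plunger stays trapped. Do it gently: do not crush the pad or force the keeper against the strike, and do not disturb the other things on the bench.

Things in the scene. Friction and masses are not known exactly. Their poses are not given: they have to be found in the camera images.
- corner_cutter: Grey bench cutter, fixed: deck 200 (x) x 260 (y) x 30 mm. Origin on the table under the plunger's axis; z up; +y is the way the keeper slides to lock. A blue housing 70 x 60 mm stands on the deck up to 85 mm above the table; the steel plunger comes up out of it and carries the red keeper.
- strike_foot (a point): Point on the fixed socket of the yellow strike, 61 mm from the plunger's axis at +y, 75 mm above the table. The strike: 60 mm wide, 18 mm thick, near face 52 mm from the axis, open slot under its lip, top 141 to 151 mm above the table; its foot carries a black rubber pad under the head's edge. Lip and pad are one piece set by hand up to 5 mm higher or lower; that height is not measured.
- plunger (a joint): Plunger travel, m: 0 up, grows as pressed straight down, at most 0.027. Spring: 4 N to start, 0.2 N more per mm (6 N at 10 mm, 8 N at 20 mm). It meets the pad somewhere from 10 to 20 mm; from there about 6 N more per mm. Only with the pad pressed 0.5 mm or more does the tongue pass under the lip, else it runs into the strike's face. Pad and face bear up to 15 N (pad: on top of the spring).
- keeper (a joint): Travel of the red keeper across the plunger's head, m: 0 is drawn back, grows along the cutter's +y, stop at 0.022 (fully across). It starts within 0 to 4 mm; its tongue reaches the strike's face at 8 mm. Friction about 1 N. It rides up and down with the plunger. The plunger is damped: while moving at 10 mm/s it pushes back 0.8 N more.
- fin_mid (a point): Centre of the keeper's upright red fin, the part to hold: 12 mm thick (x), 36 long (y, sliding direction), 24 high (z). It stands on the keeper's flat plate, 60 x 60 mm, top 12 mm below this point and 127 mm above the table when up; one may press on the plate beside the fin. Tongue at +y: 24 mm wide, 6 thick, top level with the plate's, end 44 mm from this point.
- bone_folder: flat ivory folder, 16 x 120 x 5 mm, lying on the cutter's deck on the robot's side of the blue housing; bystander
- die_block: brass block 35 x 35 x 20 mm with a steel stub (30 mm high in all), on the cutter's deck; bystander
- glue_jar: jar with a blue lid, 68 mm across, 90 mm high; bystander
- card_stack: stack of card 150 x 210 x 30 mm; bystander
- steel_rule: steel rule 300 x 30 x 4 mm lying flat; bystander
- glue_brush: brush lying flat; bystander
- clip_cup: blue cup 76 mm across, 85 mm high; bystander

How it is judged (in metres and radians):
On the way, in this order (a step that is already met when the one before it is completed fails the run):
1. the plunger is pressed down at least 8 mm with the keeper still drawn back (less than 7 mm) (value of joint plunger above 0.008 m and value of joint keeper below 0.007 m), for 0.1 s.
2. the keeper is slid across (18 mm or more) with the plunger down (value of joint keeper above 0.018 m and value of joint plunger above 0.008 m), for 0.2 s.
At the end, for the whole second after the job is handed in: Let go, the keeper is across under the strike (travel over 18 of 22 mm) and holds the plunger down (travel over 8 mm), both at rest (slower than 3 mm/s) (all of step 2 and velocity of joint plunger between -0.003 and 0.003 m/s and velocity of joint keeper between -0.003 and 0.003 m/s); the robot touches nothing.
It fails at once if the plunger crushes the pad, or the keeper is forced against the strike, with more than 15 N (contact force between plunger and corner_cutter above 15 N).
It fails at once if another thing on the bench or on the cutter's deck is shifted by more than 20 mm (distance of any of bone_folder, die_block, glue_jar, card_stack, steel_rule, glue_brush, clip_cup from where it was at the start of the episode above 0.02 m).
It also fails if it takes over 56 s, if anything falls off the work surface, if the arm or the gripper's body presses on something with over 40 N, if the wrist force passes 120 N, or if a joint passes its speed limit or range.

## Working session

There is one attempt and no reset: what is moved stays moved. The work goes in short steps, Python scripts to look and compute and a shell command to move; the robot and the scene stay as the last step left them, time stands still between calls to the robot, and variables do not carry over. Pictures are saved under pics/ and viewed, about 8 in all and at most 12, crops included, and the job is handed in when it is done.

```bash
mkdir -p pics; cat > h.py <<'E'
import numpy as np, cv2
from workcell import manip
def cam(n):
    m=manip.camera_model(n); f=240/np.tan(np.radians(m["fov_y"])/2)
    K=np.array([[f,0,m["cx"]],[0,f,m["cy"]],[0,0,1.]])
    return K,np.array(m["distortion"],float),np.array(m["R"],float),np.array(m["t"],float)
def proj(n,X):
    K,d,R,t=cam(n); return cv2.projectPoints(np.atleast_2d(np.array(X,float)),cv2.Rodrigues(R)[0],t,K,d)[0][:,0]
def ray(n,uv):
    K,d,R,t=cam(n); p=cv2.undistortPoints(np.array([[uv]],float),K,d)[0,0]
    v=R.T@np.array([p[0],p[1],1]); return -R.T@t, v/np.linalg.norm(v)
def tri(a,b):
    (c1,v1),(c2,v2)=ray("side",a),ray("top",b)
    s=np.linalg.lstsq(np.array([v1,-v2]).T,c2-c1,rcond=None)[0]
    p,q=c1+s[0]*v1,c2+s[1]*v2; return (p+q)/2,np.linalg.norm(p-q)
def atz(n,uv,z):
    c,v=ray(n,uv); return c+v*(z-c[2])/v[2]
E
python3 - <<'E'
from h import *
o=manip.get_obs(); print({k:np.round(v,3).tolist() for k,v in o.items()})
for n in("side","top"):
    cv2.imwrite(f"pics/{n}0.png",manip.get_image(n)); print(n,np.round(cam(n)[0][0,0]),cam(n)[1])
    for th in("fin_mid","strike_foot","keeper","corner_cutter"):
        for r in manip.recognise(th,n)[:2]:
            b=np.array(r["bbox"])*[640,480,640,480]; print(n,th,round(r["confidence"],2),b.round(1),((b[:2]+b[2:])/2).round(1))
E
```

```text
{'time_s': 0.0, 'joint_positions': [65.024, 14.082, 89.327, 0.0, 76.701, -9.977], 'dq': [-0.014, 0.057, 0.036, 0.006, -0.063, 0.029], 'effort': [0.001, -42.95, -32.613, 0.0, 0.005, -0.0], 'eef_pos': [0.168, 0.627, 0.303], 'ee_rot': [[0.259, -0.001, -0.966], [0.966, -0.002, 0.259], [-0.002, -1.0, 0.0]], 'wrist_force': [-0.315, -0.267, 0.535], 'wrist_torque': [-0.04, -0.005, -0.023], 'width': 0.085}
side 471.0 [0.03967194 0.         0.         0.         0.        ]
side fin_mid 0.86 [291.5 225.5 322.3 248.8] [306.9 237.1]
side strike_foot 0.79 [255.8 207.1 370.4 335.9] [313.1 271.5]
side keeper 0.8 [291.3 223.4 328.1 247.4] [309.7 235.4]
side corner_cutter 0.57 [252.  209.  372.9 336.1] [312.4 272.5]
top 547.0 [-0.06898383  0.          0.          0.          0.        ]
top fin_mid 0.66 [322.  238.9 354.8 269.9] [338.4 254.4]
top strike_foot 0.79 [289.7 212.7 397.7 306.1] [343.7 259.4]
top strike_foot 0.25 [373.5 228.5 388.  243.8] [380.7 236.1]
top keeper 0.86 [326.5 241.7 358.7 270.2] [342.6 255.9]
top corner_cutter 0.64 [287.9 214.2 397.6 303.2] [342.8 258.7]
top corner_cutter 0.56 [324.4 237.6 356.9 269.8] [340.7 253.7]
```

```bash
python3 - <<'E'
from h import *
s=cv2.imread("pics/side0.png")[195:345,235:395]; t=cv2.imread("pics/top0.png")[200:320,280:410]
cv2.imwrite("pics/side_c.png",cv2.resize(s,None,fx=4,fy=4,interpolation=cv2.INTER_CUBIC)); cv2.imwrite("pics/top_c.png",cv2.resize(t,None,fx=5,fy=5,interpolation=cv2.INTER_CUBIC)[:600])
E
```

```text
(no output)
```

View pics/side_c.png

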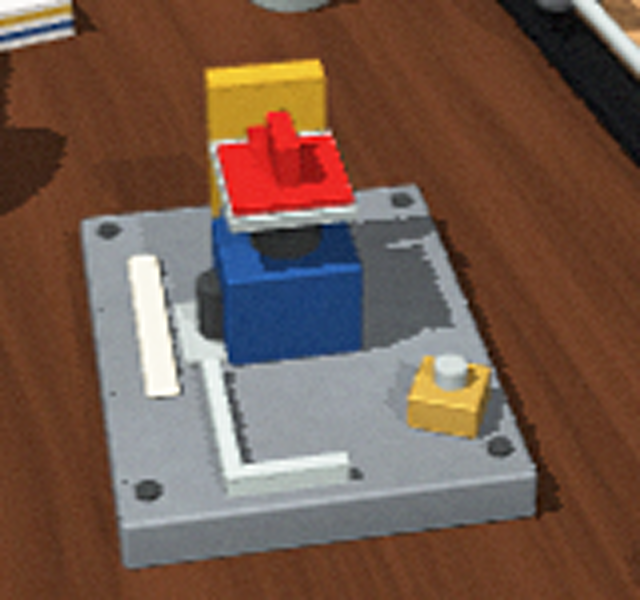

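View pics/top_c.png

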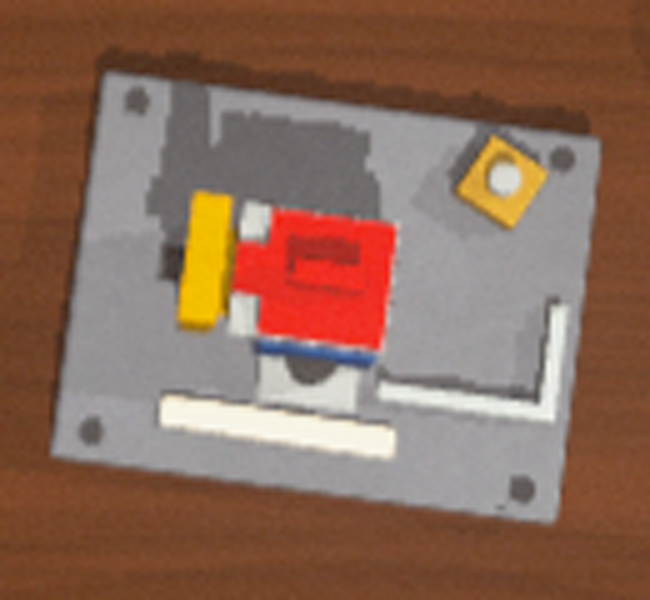

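View pics/side0.png

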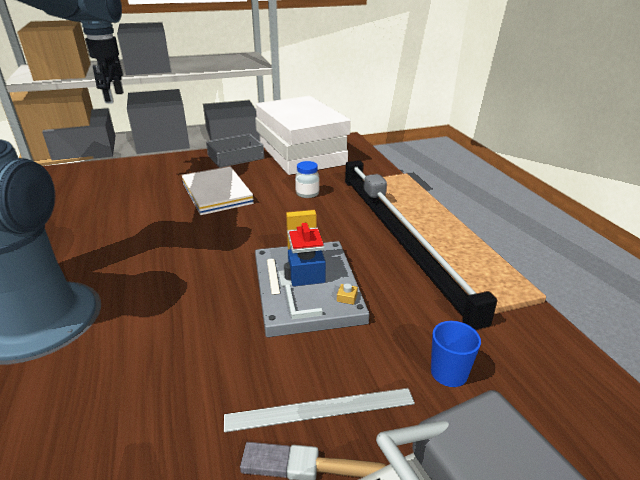

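```bash
cat > fit.py <<'E'
from h import *
from scipy.optimize import least_squares
S=lambda u,v:((u+.5)/4-.5+235,(v+.5)/4-.5+195)
T=lambda u,v:((u+.5)/5-.5+280,(v+.5)/5-.5+200)
D=[(.1,.13),(.1,-.13),(-.1,-.13),(-.1,.13)]
P=[(.03,.03),(.03,-.03),(-.03,-.03),(-.03,.03)]
# deck order: +x+y,+x-y,-x-y,-x+y
obs={"top":dict(d=[T(103,72),T(600,138),T(555,523),T(52,457)],p=[T(273,210),T(397,222),T(383,348),T(258,340)]),
 "side":dict(d=[S(415,185),S(535,475),S(122,527),S(82,218)],p=[S(333,135),S(354,200),S(235,212),S(218,148)])}
st=[(-.03,.052),(.03,.052)]; so={"side":[S(208,83),S(325,78)],"top":[T(213,330),T(234,196)]}
def pts(q):
    x,y,a,ox,oy,dz,k=q; c,s=np.cos(a),np.sin(a); W=lambda l,z:[(x+c*u-s*v,y+s*u+c*v,z) for u,v in l]
    return W([(u+ox,v+oy) for u,v in D],.03),W([(u,v+k) for u,v in P],.127),W(st,.146+dz)
def res(q):
    d,p,t=pts(q); r=[]
    for n in("side","top"):
        r+=[proj(n,d)-obs[n]["d"],proj(n,p)-obs[n]["p"],proj(n,t)-so[n]]
    return np.concatenate(r)
if __name__=="__main__":
    c=atz("top",(340,254),.127)
    f=least_squares(lambda q:np.r_[res(q).ravel(),q[5]/.003,(q[6]-.002)/.001,q[3]/.02],[c[0],c[1],-.13,0,0,0,.002],loss="soft_l1")
    q=f.x;print(np.round(q,4),np.degrees(q[2]).round(2)); print(np.round(res(q),1).tolist())
    x,y,a,*_,k=q; print("fin",x-np.sin(a)*k,y+np.cos(a)*k)
    for n in("side","top"): print(n,cam(n)[2].T@-cam(n)[3])
E
python3 fit.py
```

```text
[ 5.289e-01 -6.990e-02 -1.178e-01 -2.000e-04 -4.400e-03  3.700e-03
  1.700e-03] -6.75
[[1.1, -0.9], [1.8, -0.3], [-0.1, 0.3], [-0.5, -0.3], [-0.1, -0.1], [0.4, -0.7], [-0.2, -0.5], [-0.1, -0.5], [0.7, 1.2], [0.1, -0.2], [-0.4, -0.0], [0.6, 0.1], [0.5, 0.9], [-0.9, 0.6], [0.1, 0.1], [0.3, 1.1], [0.0, 0.9], [-0.2, -0.8], [0.6, -0.5], [-0.3, 0.8]]
fin 0.5291354751667856 -0.06818358682364224
side [ 0.31343279 -0.83334345  0.6352709 ]
top [0.42876551 0.01446707 1.41730269]
```

```bash
python3 -m inch '{"claw":[1,1,1,1,1,1,1,1],"dp":[[-0.040,0,-0.037],[-0.033,0,-0.044],[-0.025,0,-0.049],[-0.016,0,-0.053],[-0.006,0,-0.055],[0.003,0,-0.055],[0.013,0,-0.053],[0.022,0,-0.050]],"delta_rot":[[0,10.2,0],[0,10.2,0],[0,10.2,0],[0,10.2,0],[0,10.2,0],[0,10.2,0],[0,10.2,0],[0,10.2,0]]}' 30
cat > where.py <<'E'
from h import *
import sys
from scipy.spatial.transform import Rotation as Ro
o=manip.get_obs(); R=np.array(o["ee_rot"]); p=np.array(o["eef_pos"]); a=np.radians(-6.75)
tz=float(sys.argv[1]) if len(sys.argv)>1 else .26
x=np.array([np.cos(a),np.sin(a),0]); Rt=np.column_stack([x,[0,0,-1],np.cross(x,[0,0,-1])])
print("t",round(o["time_s"],2),"p",p.round(4),"yaw",np.degrees(np.arctan2(R[1,0],R[0,0])).round(2))
print("dp",(R.T@(np.array([.5291,-.0682,tz])-p)).round(4),"rot",Ro.from_matrix(R.T@Rt).as_rotvec(degrees=True).round(2),"F",np.round(o["wrist_force"],2),"w",round(o["width"],4))
E
python3 where.py
```

```text
time_s: 1.5
eef_pos: [0.3688, 0.2261, 0.3051]
ee_rot: [[0.988, 0.006, 0.154], [-0.154, 0.003, 0.988], [0.005, -1.0, 0.004]]
wrist_force: [0.8, 0.8, 1.0]
width: 0.0856
t 1.5 p [0.3688 0.2261 0.3051] yaw -8.87
dp [ 0.2035  0.0451 -0.2663] rot [-0.21 -2.12  0.3 ] F [0.76 0.84 0.96] w 0.0856
```

```bash
python3 -m inch '{"claw":[1,1,1,1,1,1,1,1],"dp":[[0.034,0,-0.044],[0.034,0,-0.044],[0.034,0,-0.044],[0.034,0,-0.044],[0.034,0,-0.044],[0.030,0.010,-0.040],[0,0,0],[0,0,0]],"delta_rot":[[0,-2,0],[0,0,0],[0,0,0],[0,0,0],[0,0,0],[0,0,0],[0,0,0],[0,0,0]]}'
python3 where.py
```

```text
time_s: 2.5
eef_pos: [0.5395, -0.0707, 0.2981]
ee_rot: [[0.992, 0.013, 0.126], [-0.126, 0.003, 0.992], [0.013, -1.0, 0.005]]
wrist_force: [0.2, 0.6, 0.1]
width: 0.0855
t 2.5 p [ 0.5395 -0.0707  0.2981] yaw -7.23
dp [-0.0112  0.0379  0.001 ] rot [-0.27 -0.48  0.74] F [0.22 0.61 0.1 ] w 0.0855
```

```bash
python3 -m inch '{"claw":[1,1,1],"dp":[[-0.011,0.019,0.001],[0,0.019,0],[0,0,0]],"delta_rot":[[-0.25,-0.5,0.7],[0,0,0],[0,0,0]]}'
python3 where.py 0.207
python3 - <<'E'
from h import *
a=manip.get_image("side")[120:270,220:380]; b=manip.get_image("top")[180:330,260:420]
cv2.imwrite("pics/a1.png",np.hstack([cv2.resize(i,None,fx=2.5,fy=2.5,interpolation=cv2.INTER_CUBIC) for i in(a,b)]))
E
```

```text
time_s: 2.88
eef_pos: [0.5284, -0.0655, 0.2598]
ee_rot: [[0.994, 0.003, 0.113], [-0.113, -0.0, 0.994], [0.003, -1.0, 0.0]]
wrist_force: [0.1, 0.1, -0.3]
width: 0.086
t 2.88 p [ 0.5284 -0.0655  0.2598] yaw -6.52
dp [ 0.0008  0.0528 -0.0026] rot [-0.01  0.23  0.16] F [ 0.11  0.09 -0.26] w 0.086
```

View pics/a1.png

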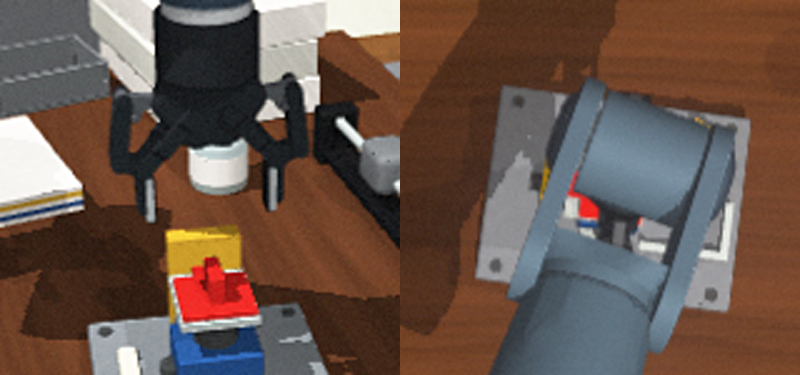

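The side view shows the open fingers (crop x≈150 and 270) straddling the fin (x≈215), well centred. I'll go down to just above the plate and close gently.

```bash
python3 -m inch '{"claw":[1,1,1,1,1,1],"dp":[[0.001,0.02,-0.003],[0,0.02,0],[0,0.010,0],[0,0,0],[0,0,0],[0,0,0]],"delta_rot":[[0,0.2,0.1],[0,0,0],[0,0,0],[0,0,0],[0,0,0],[0,0,0]]}'
python3 where.py 0.205
```

```text
time_s: 3.72
eef_pos: [0.5319, -0.0701, 0.2106]
ee_rot: [[0.993, 0.008, 0.118], [-0.118, -0.003, 0.993], [0.008, -1.0, -0.002]]
wrist_force: [-0.1, 0.2, -0.3]
width: 0.0853
t 3.73 p [ 0.5319 -0.0701  0.2106] yaw -6.76
dp [-0.0031  0.0055  0.0016] rot [ 0.09 -0.01  0.47] F [-0.14  0.16 -0.27] w 0.0853
```

```bash
python3 -m inch '{"claw":[0.4,0.3,0.2,0,0,0,0,0],"dp":[[0,0,0],[0,0,0],[0,0,0],[0,0,0],[0,0,0],[0,0,0],[0,0,0],[0,0,0]],"delta_rot":[[0,0,0],[0,0,0],[0,0,0],[0,0,0],[0,0,0],[0,0,0],[0,0,0],[0,0,0]]}' 25
python3 where.py 0.205
```

```text
time_s: 4.72
eef_pos: [0.5304, -0.0699, 0.212]
ee_rot: [[0.993, 0.002, 0.117], [-0.117, -0.002, 0.993], [0.002, -1.0, -0.002]]
wrist_force: [-2.2, 0.9, 2.7]
width: 0.0114
t 4.72 p [ 0.5304 -0.0699  0.212 ] yaw -6.74
dp [-0.0015  0.007   0.0016] rot [0.11 0.01 0.12] F [-2.18  0.87  2.74] w 0.0114
```

```bash
python3 -m inch '{"claw":[0,0,0,0],"dp":[[0,0,0],[0,0,0],[0,0,0],[0,0,0]],"delta_rot":[[0,0,0],[0,0,0],[0,0,0],[0,0,0]]}' 80
python3 where.py 0.200; python3 -m inch '{"claw":[0,0,0,0],"dp":[[0,0.002,0],[0,0.002,0],[0,0.002,0],[0,0,0]],"delta_rot":[[0,0,0],[0,0,0],[0,0,0],[0,0,0]]}';python3 where.py 0.200
```

```text
time_s: 5.22
eef_pos: [0.5304, -0.0699, 0.2122]
ee_rot: [[0.993, 0.002, 0.117], [-0.117, -0.002, 0.993], [0.002, -1.0, -0.002]]
wrist_force: [-2.6, 0.1, 1.7]
width: 0.0094
t 5.22 p [ 0.5304 -0.0699  0.2122] yaw -6.74
dp [-0.0016  0.0122  0.0016] rot [0.11 0.01 0.12] F [-2.64  0.06  1.74] w 0.0094
time_s: 5.72
eef_pos: [0.5305, -0.07, 0.207]
ee_rot: [[0.993, 0.001, 0.117], [-0.117, -0.002, 0.993], [0.001, -1.0, -0.002]]
wrist_force: [-4.0, 0.7, 4.8]
width: 0.0094
t 5.72 p [ 0.5305 -0.07    0.207 ] yaw -6.73
dp [-0.0016  0.007   0.0016] rot [0.11 0.02 0.08] F [-4.    0.65  4.85] w 0.0094
```

```bash
python3 -m inch '{"claw":[0,0,0,0],"dp":[[-0.001,0.002,0],[0,0.002,0],[0,0,0],[0,0,0]],"delta_rot":[[0,0,0],[0,0,0],[0,0,0],[0,0,0]]}';python3 where.py 0.200
```

```text
time_s: 6.22
eef_pos: [0.5304, -0.07, 0.2046]
ee_rot: [[0.993, 0.003, 0.117], [-0.117, -0.002, 0.993], [0.004, -1.0, -0.002]]
wrist_force: [-3.5, 1.0, 6.1]
width: 0.0095
t 6.22 p [ 0.5304 -0.07    0.2046] yaw -6.73
dp [-0.0015  0.0046  0.0016] rot [0.12 0.02 0.2 ] F [-3.52  0.98  6.09] w 0.0095
```

```bash
for i in 1; do python3 -m inch '{"claw":[0,0,0,0],"dp":[[0,0.002,0],[0,0.001,0],[0,0.001,0],[0,0,0]],"delta_rot":[[0,0,0],[0,0,0],[0,0,0],[0,0,0]]}'; done; python3 where.py 0.200
```

```text
time_s: 6.72
eef_pos: [0.5305, -0.07, 0.2019]
ee_rot: [[0.993, 0.002, 0.117], [-0.117, -0.002, 0.993], [0.003, -1.0, -0.002]]
wrist_force: [-4.5, 0.2, 6.2]
width: 0.0092
t 6.72 p [ 0.5305 -0.07    0.2019] yaw -6.72
dp [-0.0016  0.0019  0.0016] rot [0.12 0.03 0.16] F [-4.52  0.19  6.18] w 0.0092
```

```bash
python3 -m inch '{"claw":[0,0,0,0],"dp":[[0,0.0015,0],[0,0.001,0],[0,0,0],[0,0,0]],"delta_rot":[[0,0,0],[0,0,0],[0,0,0],[0,0,0]]}'; python3 where.py 0.200
```

```text
time_s: 7.22
eef_pos: [0.5306, -0.07, 0.2014]
ee_rot: [[0.993, 0.001, 0.117], [-0.117, -0.002, 0.993], [0.002, -1.0, -0.002]]
wrist_force: [-4.9, 1.1, 6.5]
width: 0.0096
t 7.22 p [ 0.5306 -0.07    0.2014] yaw -6.71
dp [-0.0017  0.0013  0.0016] rot [0.12 0.04 0.09] F [-4.86  1.09  6.46] w 0.0096
```

```bash
python3 -m inch '{"claw":[0,0,0,0],"dp":[[-0.0025,0.001,0],[-0.001,0.001,0],[0,0.001,0],[0,0,0]],"delta_rot":[[0,0,0],[0,0,0],[0,0,0],[0,0,0]]}'; python3 where.py 0.200
```

```text
time_s: 7.72
eef_pos: [0.5299, -0.07, 0.2016]
ee_rot: [[0.993, 0.01, 0.117], [-0.117, -0.004, 0.993], [0.01, -1.0, -0.002]]
wrist_force: [-3.8, 0.4, 6.0]
width: 0.0095
t 7.72 p [ 0.5299 -0.07    0.2016] yaw -6.73
dp [-0.001   0.0016  0.0017] rot [0.14 0.02 0.59] F [-3.82  0.41  6.02] w 0.0095
```

```bash
python3 -m inch '{"claw":[0,0,0],"dp":[[0,0.0015,0],[0,0.0015,0],[0,0,0]],"delta_rot":[[0,0,0],[0,0,0],[0,0,0]]}'; python3 where.py 0.200
```

```text
time_s: 8.1
eef_pos: [0.5301, -0.07, 0.2008]
ee_rot: [[0.993, 0.009, 0.117], [-0.117, -0.004, 0.993], [0.009, -1.0, -0.002]]
wrist_force: [-5.9, 0.6, 7.1]
width: 0.0094
t 8.1 p [ 0.5301 -0.07    0.2008] yaw -6.71
dp [-0.0012  0.0008  0.0017] rot [0.14 0.04 0.52] F [-5.94  0.64  7.11] w 0.0094
```

```bash
python3 -m inch '{"claw":[0,0],"dp":[[0,0.002,0],[0,0.002,0]],"delta_rot":[[0,0,0],[0,0,0]]}'; python3 where.py 0.200
```

```text
time_s: 8.35
eef_pos: [0.5303, -0.07, 0.1994]
ee_rot: [[0.993, 0.007, 0.117], [-0.117, -0.003, 0.993], [0.008, -1.0, -0.003]]
wrist_force: [-9.2, 2.2, 15.8]
width: 0.0091
t 8.35 p [ 0.5303 -0.07    0.1994] yaw -6.69
dp [-0.0014 -0.0006  0.0017] rot [0.15 0.06 0.44] F [-9.22  2.18 15.79] w 0.0091
```

```bash
python3 -m inch '{"claw":[0,0],"dp":[[0,0.002,0],[0,0.002,0]],"delta_rot":[[0,0,0],[0,0,0]]}'; python3 where.py 0.200
```

```text
time_s: 8.6
eef_pos: [0.5306, -0.0701, 0.1992]
ee_rot: [[0.993, 0.005, 0.116], [-0.116, -0.003, 0.993], [0.005, -1.0, -0.003]]
wrist_force: [-10.5, 2.5, 16.7]
width: 0.0093
t 8.6 p [ 0.5306 -0.0701  0.1992] yaw -6.67
dp [-0.0017 -0.0009  0.0017] rot [0.16 0.08 0.31] F [-10.55   2.49  16.7 ] w 0.0093
```

Pad felt: Fz jumped from 7 to about 16 N, so roughly 9–10 N on the pad. I'll ease off a little and start sliding, watching the force.

```bash
python3 -m inch '{"claw":[0,0],"dp":[[0,0.0013,0.003],[0,0.0013,0.003]],"delta_rot":[[0,0,0],[0,0,0]]}'; python3 where.py 0.200
```

```text
time_s: 8.85
eef_pos: [0.5313, -0.0648, 0.1998]
ee_rot: [[0.993, 0.003, 0.116], [-0.116, -0.005, 0.993], [0.003, -1.0, -0.005]]
wrist_force: [-9.0, -0.2, 13.2]
width: 0.0093
t 8.85 p [ 0.5313 -0.0648  0.1998] yaw -6.65
dp [-0.0018 -0.0002 -0.0036] rot [0.27 0.1  0.18] F [-8.96 -0.17 13.21] w 0.0093
```

```bash
python3 -m inch '{"claw":[0],"dp":[[0,0.0016,0.0025]],"delta_rot":[[0,0,0]]}'; python3 where.py 0.200
```

```text
time_s: 8.98
eef_pos: [0.5316, -0.0626, 0.1997]
ee_rot: [[0.993, 0.002, 0.116], [-0.116, -0.006, 0.993], [0.002, -1.0, -0.006]]
wrist_force: [-9.8, -0.0, 13.7]
width: 0.0095
t 8.97 p [ 0.5316 -0.0626  0.1997] yaw -6.64
dp [-0.0018 -0.0002 -0.0059] rot [0.33 0.11 0.14] F [-9.8  -0.02 13.65] w 0.0095
```

```bash
python3 -m inch '{"claw":[0],"dp":[[0,0.0015,0.0025]],"delta_rot":[[0,0,0]]}'; python3 where.py 0.200
```

```text
time_s: 9.1
eef_pos: [0.5319, -0.0604, 0.1997]
ee_rot: [[0.993, 0.001, 0.116], [-0.116, -0.007, 0.993], [0.002, -1.0, -0.007]]
wrist_force: [-9.3, -0.3, 13.3]
width: 0.0092
t 9.1 p [ 0.5319 -0.0604  0.1997] yaw -6.63
dp [-0.0019 -0.0002 -0.0081] rot [0.38 0.12 0.09] F [-9.34 -0.32 13.33] w 0.0092
```

```bash
python3 -m inch '{"claw":[0,0],"dp":[[0,0.0015,0.0025],[0,0.0015,0.0025]],"delta_rot":[[0,0,0],[0,0,0]]}'; python3 where.py 0.200
```

```text
time_s: 9.35
eef_pos: [0.5326, -0.0559, 0.1998]
ee_rot: [[0.993, -0.001, 0.115], [-0.115, -0.008, 0.993], [-0.0, -1.0, -0.008]]
wrist_force: [-8.9, 0.6, 13.2]
width: 0.0092
t 9.35 p [ 0.5326 -0.0559  0.1998] yaw -6.63
dp [-0.0021 -0.0001 -0.0126] rot [ 0.47  0.12 -0.  ] F [-8.85  0.65 13.24] w 0.0092
```

```bash
python3 -m inch '{"claw":[0,0],"dp":[[0,0.0015,0.0022],[0,0.0015,0.002]],"delta_rot":[[0,0,0],[0,0,0]]}'; python3 where.py 0.200
```

```text
time_s: 9.6
eef_pos: [0.5332, -0.0522, 0.1997]
ee_rot: [[0.993, -0.003, 0.115], [-0.115, -0.009, 0.993], [-0.002, -1.0, -0.01]]
wrist_force: [-9.0, -0.2, 13.2]
width: 0.0093
t 9.6 p [ 0.5332 -0.0522  0.1997] yaw -6.63
dp [-0.0022 -0.0001 -0.0163] rot [ 0.55  0.12 -0.1 ] F [-8.96 -0.2  13.18] w 0.0093
```

```bash
python3 -m inch '{"claw":[0],"dp":[[0,0.0015,0.0015]],"delta_rot":[[0,0,0]]}'; python3 where.py 0.200
```

```text
time_s: 9.72
eef_pos: [0.5334, -0.051, 0.1998]
ee_rot: [[0.993, -0.004, 0.115], [-0.115, -0.01, 0.993], [-0.002, -1.0, -0.01]]
wrist_force: [-8.5, 0.3, 12.5]
width: 0.0092
t 9.72 p [ 0.5334 -0.051   0.1998] yaw -6.63
dp [-0.0023 -0.     -0.0176] rot [ 0.59  0.12 -0.14] F [-8.47  0.29 12.51] w 0.0092
```

```bash
python3 -m inch '{"claw":[0],"dp":[[0,0.0015,0.0012]],"delta_rot":[[0,0,0]]}'; python3 where.py 0.200
```

```text
time_s: 9.85
eef_pos: [0.5336, -0.05, 0.1997]
ee_rot: [[0.993, -0.005, 0.115], [-0.115, -0.01, 0.993], [-0.003, -1.0, -0.011]]
wrist_force: [-9.0, -0.7, 12.8]
width: 0.0092
t 9.85 p [ 0.5336 -0.05    0.1997] yaw -6.63
dp [-0.0024 -0.     -0.0186] rot [ 0.63  0.12 -0.19] F [-8.99 -0.68 12.85] w 0.0092
```

```bash
python3 -m inch '{"claw":[0],"dp":[[0,0.0014,0.0012]],"delta_rot":[[0,0,0]]}'; python3 where.py 0.200
```

```text
time_s: 9.98
eef_pos: [0.5337, -0.0493, 0.1998]
ee_rot: [[0.993, -0.006, 0.115], [-0.115, -0.012, 0.993], [-0.004, -1.0, -0.013]]
wrist_force: [-10.1, -3.6, 13.7]
width: 0.0097
t 9.97 p [ 0.5337 -0.0493  0.1998] yaw -6.61
dp [-0.0024  0.0001 -0.0193] rot [ 0.72  0.14 -0.23] F [-10.06  -3.6   13.68] w 0.0097
```

```bash
python3 -m inch '{"claw":[0],"dp":[[0,0.0014,0.0008]],"delta_rot":[[0,0,0]]}'; python3 where.py 0.200
```

```text
time_s: 10.1
eef_pos: [0.5338, -0.0492, 0.1999]
ee_rot: [[0.993, -0.007, 0.115], [-0.115, -0.014, 0.993], [-0.005, -1.0, -0.015]]
wrist_force: [-10.1, -1.6, 12.7]
width: 0.0095
t 10.1 p [ 0.5338 -0.0492  0.1999] yaw -6.6
dp [-0.0025  0.0002 -0.0194] rot [ 0.83  0.15 -0.28] F [-10.1   -1.56  12.66] w 0.0095
```

The end stop is felt (Fy step, no further motion). Now I'll ease off, hold 0.25 s, and open.

```bash
python3 -m inch '{"claw":[0,0,0,0],"dp":[[0,0.0008,0],[0,0.0003,0],[0,0,0],[0,0,0]],"delta_rot":[[0,0,0],[0,0,0],[0,0,0],[0,0,0]]}'; python3 where.py 0.200
```

```text
time_s: 10.6
eef_pos: [0.5336, -0.0495, 0.2008]
ee_rot: [[0.993, -0.008, 0.116], [-0.116, -0.013, 0.993], [-0.006, -1.0, -0.014]]
wrist_force: [-3.3, -0.2, 2.8]
width: 0.0096
t 10.6 p [ 0.5336 -0.0495  0.2008] yaw -6.68
dp [-0.0023  0.0011 -0.0191] rot [ 0.8   0.08 -0.36] F [-3.33 -0.15  2.79] w 0.0096
```

```bash
python3 -m inch '{"claw":[0.3,0.5,0.7,0.8,0.8,0.8],"dp":[[0,0,0],[0,0,0],[0,0,0],[0,0,0],[0,0,0],[0,0,0]],"delta_rot":[[0,0,0],[0,0,0],[0,0,0],[0,0,0],[0,0,0],[0,0,0]]}'; python3 where.py 0.200
```

```text
time_s: 11.35
eef_pos: [0.5342, -0.0494, 0.1998]
ee_rot: [[0.993, -0.006, 0.116], [-0.116, -0.013, 0.993], [-0.004, -1.0, -0.014]]
wrist_force: [0.3, 0.1, 1.1]
width: 0.0682
t 11.35 p [ 0.5342 -0.0494  0.1998] yaw -6.64
dp [-0.0029  0.     -0.0192] rot [ 0.81  0.11 -0.24] F [0.28 0.1  1.11] w 0.0682
```

Fz fell to 2.8 N with the plunger still down at grip height, so the lip is carrying it. Next I retreat straight up and look.

```bash
python3 -m inch '{"claw":[0.8,0.8,0.8,0.8,0.8,0.8,0.8,0.8,0.8,0.8],"dp":[[0,-0.01,0],[0,-0.03,0],[0,-0.05,0],[0,-0.05,0],[0,-0.02,-0.03],[0,0,-0.06],[0,0,-0.06],[0,0,-0.06],[0,0,-0.06],[0,0,0]],"delta_rot":[[0,0,0],[0,0,0],[0,0,0],[0,0,0],[0,0,0],[0,0,0],[0,0,0],[0,0,0],[0,0,0],[0,0,0]]}'
python3 - <<'E'
from h import *
a=manip.get_image("side")[195:345,235:395]; b=manip.get_image("top")[190:340,260:420]
cv2.imwrite("pics/a2.png",np.hstack([cv2.resize(i,None,fx=2.5,fy=2.5,interpolation=cv2.INTER_CUBIC) for i in(a,b)]))
for n in("side","top"):
    for th in("fin_mid",):
        for r in manip.recognise(th,n)[:1]:
            b=np.array(r["bbox"])*[640,480,640,480]; print(n,round(r["confidence"],2),((b[:2]+b[2:])/2).round(1))
a=-.1178;o=np.array([.5289,-.0699]);
for k,z in((.0017,.139),(.022,.139),(.022,.127)):
    p=o+k*np.array([-np.sin(a),np.cos(a)]); print(k,z,proj("side",[*p,z]).round(1),proj("top",[*p,z]).round(1))
E
```

```text
time_s: 12.6
eef_pos: [0.5035, -0.3229, 0.3787]
ee_rot: [[0.994, 0.004, 0.112], [-0.112, -0.02, 0.993], [0.006, -1.0, -0.019]]
wrist_force: [-0.3, 0.8, -0.1]
width: 0.0681
side 0.86 [303.8 235.6]
top 0.56 [333.4 254.7]
0.0017 0.139 [[305.8 232.3]] [[345.6 255.5]]
0.022 0.139 [[304.2 227.1]] [[337.  254.4]]
0.022 0.127 [[304.2 232.1]] [[336.7 254.8]]
```

View pics/a2.png

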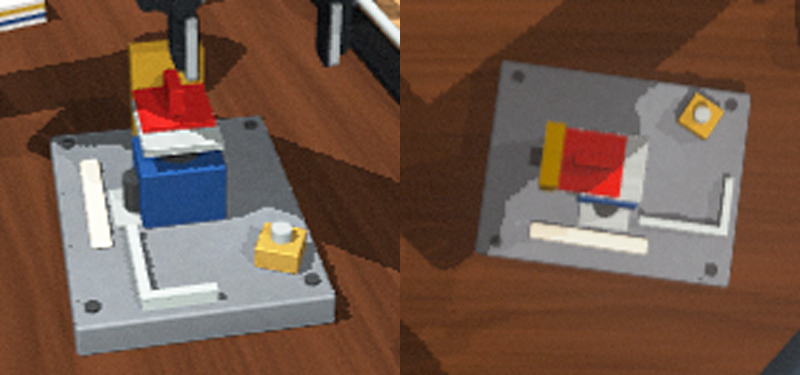

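The red plate (top crop ≈565–625, 160) now reaches the yellow strike, with the white head exposed behind it and sitting low on the housing. The keeper is across and trapped, and the folder and die block haven't moved. The gripper is clear, so I'm handing in.

```bash
python3 -c "
from h import *
print(manip.finish_job(), np.round(manip.get_obs()['wrist_force'],2))"
```

```text
the job is handed in; nothing more can be done
the job is handed in; nothing more can be done
```

The plunger is locked down under the strike, and I handed the job in after about 13 s of robot time. No verdict was reported.

- **Pressing:** I gripped the fin and pressed the plunger until I felt the pad, at roughly 11.5 mm of travel. The wrist force jumped from about 7 N to 16.7 N at most, so the pad took an estimated 10 N of its 15 N limit. I made that last press as two calls without reading the first, so it went a little deeper than I intended.
- **Sliding:** With about 6 N on the pad, I slid the keeper about 21 mm to its end stop. I felt no push back at the strike's face, only about 3.6 N at the stop.
- **Letting go:** When I eased off, the vertical force fell to about 3 N with the plunger still about 11 mm down. I then opened the fingers and backed away.

**Last checks:** The final pictures show the keeper against the strike with the plunger low. The fin was found at the fully-across position, within about 4 px. The bone folder and die block look unmoved; I did not look again at the other bystanders. The gripper was clear of everything, with wrist force near zero.

**Unexplained reading:** A sideways force of up to 10 N along the jaws showed during the press. It was gone after release.

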